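Clamp a tester pot with the star knob under the clamp stand

TASK

Stand the tester pot upright on the clamp stand, between the jaw and the V-block, and let go of it. Then wind the star knob under the stand's front edge, anticlockwise as seen from above, until you feel the jaw bearing firmly on the pot: held tight, but neither the pot crushed nor the knob forced. Leave the knob there, and leave the tin, the tape roll and the note block where they are.

Things in the scene. Friction and masses are not known exactly. Their poses are not given: they have to be found in the camera images.
- pot: The tester pot: a small round plastic paint pot, 46 mm across its body and 49 mm across its ribbed lid (the top 14 mm), 60 mm high, 0.06 to 0.13 kg, loose on the worktop. It is the narrower of the two round containers. Origin: centre of its underside; z up.
- stand: The clamp stand, fixed: an aluminium plate 170 x 150 x 12 mm on side cheeks, underside 40 mm, top face 52 mm above the worktop. Origin on the worktop; own +x points away from the robot, y left, z up; it may be yawed. The plate spans own x -90 (front edge) to +80 mm, y -75 to +75 mm. At its back a V-block, 40 mm high over the plate, its 120 degree V open to the front; before it the jaw.
- seat (a point): Point of the plate's top face, at the stand's own (x, y) = (+20, 0) mm, where the middle of the pot's underside stands when the pot is home in the V. A pot set down between V and jaw with its axis near own y = 0 is pushed back into the V by the jaw. Left and right of this place are free for fingers.
- jaw: The jaw: an upright rubber-faced pad 34 mm wide, rising 33 mm over the plate, with its block 25 mm deep. Origin: on the plate's top face in the plane of the pad's pressing face, which looks to the stand's +x. At the start there is 7 to 12 mm more room than the pot's body needs. It moves 6 mm per radian of the knob towards the V-block; its rubber buffers give about 12 N per mm.
- knob: Black star knob under the plate, upright axis: hub of radius 14 mm, four straight arms 90 degrees apart, 12 mm wide, with ends rounded to 7 mm radius (centres 48 mm from the axis), between 14 and 32 mm over the worktop. Origin: on the axis at the arms' mid height, z up; the arms lie along its own +x, +y, -x, -y. Anticlockwise seen from above closes the jaw: the arms in front move to the robot's right.
- knob_axis (a point): Point of the knob's axis, fixed in the stand at own (x, y, z) = (-80, 0, 23) mm. The knob turns with a friction of 0.25 N m (5 N at the arms' round ends, where a flat finger bears) and stays where it is left. Closing takes 1.5 to 2.8 rad, so several pushes. Once the jaw bears on the pot the moment climbs: 0.34 to 0.40 N m is firm (7 to 8.3 N at the ends); over 0.5 N m (10.4 N) crushes the pot.
- front_edge (a point): Middle of the lower front edge of the plate, 40 mm over the worktop, 10 mm in front of the knob's axis. Arms that look forward stick out up to 45 mm past this edge and can be pushed sideways by a fingertip that comes down in front of the edge.
- tin: Bystander: a small metal paint tin, 60 mm in diameter, 55 mm high, loose on the worktop. Origin: centre of its underside.
- tape_roll: Bystander: a roll of masking tape lying flat, 90 mm in diameter, 19 mm high. Origin: centre of its underside.
- notes: Bystander: a block of sticky notes, 50 x 52 x 18 mm. Origin: centre of its underside.
Things that resemble listed ones, but are neither listed nor needed, are in the scene too. Leave any blue look-alike of the pot alone.

How it is judged (in metres and radians):
On the way, in this order (a step that is already met when the one before it is completed fails the run):
1. the pot stands upright on the stand between jaw and V-block, let go, the jaw not yet bearing on it (x of pot in the frame of stand between 0 and 0.026 m and y of pot in the frame of stand between -0.01 and 0.01 m and height (world z) of pot between 0.047 and 0.057 m and angle between pot's own z axis and vertical below 0.12 rad and contact force between the fingers and pot below 0.2 N and contact force between jaw and pot below 3 N), for 0.2 s.
2. the jaw bears firmly on the pot, at least 8 N (contact force between jaw and pot above 8 N), for 0.2 s.
At the end, for the whole second after the job is handed in: The pot stands upright (within 0.12 rad) on the plate, home in the V (its axis within 5 mm of the seat point), at rest, and the jaw presses on it with 8 to 42 N (x of pot in the frame of stand between 0 and 0.026 m and y of pot in the frame of stand between -0.01 and 0.01 m and height (world z) of pot between 0.047 and 0.057 m and angle between pot's own z axis and vertical below 0.12 rad and contact force between jaw and pot between 8 and 42 N and horizontal distance between pot and seat below 0.005 m and linear speed of pot below 0.01 m/s); the robot touches nothing.
It fails at once if the pot is crushed: the jaw presses on it with more than 45 N (contact force between jaw and pot above 45 N).
It fails at once if the knob is forced: the robot presses on it with more than 25 N (contact force between any of the fingers, the arm and knob above 25 N).
It fails at once if the tin is moved by more than 15 mm (distance of tin from where it was at the start of the episode above 0.015 m).
It fails at once if the tape roll is moved by more than 15 mm (distance of tape_roll from where it was at the start of the episode above 0.015 m).
It fails at once if the note block is moved by more than 15 mm (distance of notes from where it was at the start of the episode above 0.015 m).
It also fails if it takes over 72 s, if anything falls off the work surface, if the arm or the gripper's body presses on something with over 40 N, if the wrist force passes 120 N, or if a joint passes its speed limit or range.

ROBOT

A 6-joint arm with a two-finger parallel gripper is mounted at the origin on the work surface; the furniture and walls round the work are solid. World frame = base frame: x ahead of the robot, y to its left, z up, the work surface at z = 0. Lengths are in m, angles in degrees, forces in N, time in s.
With the tool pointing down it reaches from about 0.35 to 0.8 m from the base axis. Payload 7.3 kg.
Tool frame: the origin (TCP) lies on the centre line of the jaws, within the pads' length; the fingertips stand 25 mm ahead of it and the grasp point (between the pads) lies 6 mm ahead of it; z points along the fingers, y is the line along which they close (so a half turn about z gives the same grasp; the last joint's range is limited). The gripper opens to 85 mm and grips with 20 to 120 N. Pads are 22 mm wide; open, the fingers measure 114 mm over their backs; the gripper's body (76 mm by 85 mm) begins 54 mm behind the grasp point. The pads swing forward as they close: fully open they stand 13 mm farther back than shut.
Start: joints at [58.785, 19.595, 87.324, -0, 73.075, -8.365], TCP at [0.204, 0.484, 0.256] pointing down, gripper open.
Joint ranges: [-145.02, 145.02], [-44.19, 115.74], [2.07, 154.8], [-57.11, 237.11], [16.16, 152.29], [-177.93, 177.93]. Speed limits (degrees/s): [147.25, 147.25, 180, 180, 180, 180].

INTERFACE

Orientations are given as [roll, pitch, yaw] about the fixed x, y, z axes, in that order (R = Rz(yaw) Ry(pitch) Rx(roll)).
In Python, from plant import monitor, eyes, job, nets gives the robot as it stands. The module is installed in compiled form; this text tells all that it offers.
- The arm moves only by the tool carry_out, never from a script. Its argument "targets" is one flat list of numbers, 7 for each row, row after row: the finger opening in m, from 0 to 0.0854, then the shift along the tool's x, y, z in m, then the turn, a rotation vector about the tool's x, y, z in rad. In form: [fingers, x, y, z, wx, wy, wz, fingers, x, y, z, wx, wy, wz, ...]. A call has 1 to 20 rows; each row is the pose to reach, as a shift and turn from the pose commanded when the call began, along the tool's axes at that moment; what a row does not reach only later rows make up. A row lasts 1/8 s, in which the tool goes at most 62.5 mm and 10.7 degrees, less where a joint would pass 70% of its speed; a pose out of reach is approached as far as the arm can. A call with a gripper value outside its range is refused whole. The fingers move at their own pace and stop on an object; "newtons" is the grip in N (left out, the last holds). Time passes only in rows, so rows that repeat a pose let the fingers close. It gives the time, the measured TCP pose, the force, the opening and the grip force at its end, in the units of the state.
- monitor.read_state(): the state, without advancing time (a new reading comes with each control period).
- eyes.read_camera(name): name is "side" or "top" or "wrist"; returns the picture (480x640x3 uint8, red, green, blue); there is no depth.
- eyes.camera_info(name): a dict with "mtx" (3x3 intrinsics, pixels), "extrinsics" (4x4, takes a point from world to camera coordinates); the wrist camera has in their place "mount" (4x4, takes a point from camera to tool coordinates, whose origin is the TCP and whose axes are the flange's). Camera axes: x right, y down, z forward; pixel columns grow to the right and rows downward; lengths in m; the calibration is good to about 2 mm. A picture is of the moment at which its call begins: read the wrist's pose just before it. camera_info takes no time and is no camera call.
- job.sign_off(): hands the job in; it is judged then, once.
Trained networks look in the newest picture that a camera, given by its name, has taken for a name from the list of things; names that differ only in an ending like _2 or _b are one class to them, and where a whole thing is asked for, a point or a joint stands for the part that bears it (a point fixed in the world has none). Each returns a list of dicts, best first, with "score" (0 to 1); they miss things now and then, are a little off and sometimes report something else, mostly with a low value. They report only what shows in the picture. A call takes as long as a camera call. They do not tell look-alikes from the thing itself.
- nets.spot_in(camera, query): "box" ([left, top, width, height] in pixels, round what is visible of it).
- nets.landmark_of(camera, query): "pixel" ([column, row] in pixels: a listed point, or the origin of a listed thing).
The state is a dict: "time": time; "qpos": joint angles; "qvel": joint speeds; "effort": joint torques, N m; "tcp_pos": TCP position; "ee_rot": TCP orientation; "force": force on the tool from outside, world axes, zero at the start; "moment": the same for the moment, N m; "width": opening from 0.0 (shut) to 1.0 (fully open); "grip_force": force on a finger pad.
Only numpy, scipy, OpenCV 4.12 (cv2) and the standard library are available. Lean on these libraries where they do the work, as an engineer would, in place of code of your own. Each camera call takes 0.05 s, during which the arm holds its last target. There are 200 camera calls.

## Working session

There is one attempt and no reset: what is moved stays moved. The work goes in short steps, Python scripts to look and compute and a tool call to move; the robot and the scene stay as the last step left them, time stands still between calls to the robot, and variables do not carry over. Pictures are saved under pics/ and viewed, at most 10 in all, crops included, and the job is handed in when it is done.

Besides the shell and the picture viewer there is one more tool, called after ">>>" by a JSON object that holds its "name" and its "arguments", one argument or row to a line. carry_out: Moves the arm, as the interface text tells. Its arguments: {"type":"object","properties":{"targets":{"type":"array"},"newtons":{"type":"number"}},"required":["targets"]}

```bash
mkdir -p pics; cat > h.py <<'E'
from plant import monitor, eyes, job, nets
import numpy as np, cv2
from scipy.spatial.transform import Rotation as R
def snap(c,name=None):
    im=eyes.read_camera(c)
    if name: cv2.imwrite('pics/'+name,im[:,:,::-1])
    return im
def cam(c):
    i=eyes.camera_info(c); K=np.array(i['mtx'])
    if 'extrinsics' in i: T=np.linalg.inv(np.array(i['extrinsics']))
    else:
        s=monitor.read_state(); W=np.eye(4); W[:3,:3]=R.from_euler('xyz',s['ee_rot'],degrees=True).as_matrix(); W[:3,3]=s['tcp_pos']; T=W@np.array(i['mount'])
    return K,T
def ray(c,p,z,KT=None):
    K,T=KT or cam(c); d=T[:3,:3]@np.linalg.solve(K,[p[0],p[1],1]); o=T[:3,3]
    return o+d*(z-o[2])/d[2]
def proj(c,P):
    K,T=cam(c); q=K@(np.linalg.inv(T)@np.append(P,1))[:3]; return q[:2]/q[2]
E
python3 - <<'E'
from h import *
print(monitor.read_state())
a=snap('top','top0.png'); 
for q,z in [('pot',0),('tin',0),('tape_roll',0),('notes',0),('stand',0),('seat',.052),('jaw',.052),('knob',.023),('knob_axis',.023),('front_edge',.04)]:
    print(q,[(np.round(d['score'],2),np.round(d['pixel']),ray('top',d['pixel'],z).round(3)) for d in nets.landmark_of('top',q)[:3]])
b=snap('side','side0.png')
for q,z in [('pot',0),('seat',.052),('jaw',.052),('knob',.023),('knob_axis',.023),('front_edge',.04)]:
    print(q,[(np.round(d['score'],2),np.round(d['pixel']),ray('side',d['pixel'],z).round(3)) for d in nets.landmark_of('side',q)[:3]])
E
```

```text
{'time': 0.0, 'qpos': array([ 5.87846219e+01,  1.96355112e+01,  8.73788231e+01,  2.03556757e-03,
        7.30732207e+01, -8.36304019e+00]), 'qvel': array([ 0.08261076, -0.03264845,  0.06864314,  0.07961608,  0.00642409,
        0.02958395]), 'effort': array([-1.37296905e-03, -4.33683157e+01, -2.46011513e+01, -1.73829567e-04,
        8.18978384e-03,  4.03442783e-06]), 'tcp_pos': array([0.20364796, 0.48349541, 0.2556246 ]), 'ee_rot': array([-1.79913659e+02, -1.46602008e-02,  1.57147057e+02]), 'force': array([0.47856588, 1.54208185, 0.18949549]), 'moment': array([-0.00108336, -0.01479302,  0.01238308]), 'grip_force': 0.0, 'width': 0.9993561619275785}
pot [(np.float64(0.87), array([465., 262.]), array([ 0.523, -0.408,  0.   ])), (np.float64(0.86), array([411., 298.]), array([ 0.429, -0.268,  0.   ])), (np.float64(0.76), array([426., 262.]), array([ 0.522, -0.308,  0.   ]))]
tin [(np.float64(0.68), array([180., 286.]), array([0.453, 0.326, 0.   ]))]
tape_roll [(np.float64(0.61), array([200., 195.]), array([0.694, 0.285, 0.   ]))]
notes [(np.float64(0.8), array([428., 200.]), array([ 0.684
[... 788 characters left out ...]
), (np.float64(0.46), array([426., 200.]), array([ 0.674, -0.303,  0.04 ]))]
pot [(np.float64(0.88), array([389., 353.]), array([ 0.507, -0.402,  0.   ])), (np.float64(0.82), array([332., 306.]), array([ 0.497, -0.218,  0.   ])), (np.float64(0.8), array([368., 326.]), array([ 0.52 , -0.311,  0.   ]))]
seat [(np.float64(0.94), array([332., 230.]), array([0.621, 0.016, 0.052]))]
jaw [(np.float64(0.78), array([323., 231.]), array([0.602, 0.023, 0.052]))]
knob [(np.float64(0.61), array([295., 250.]), array([0.526, 0.011, 0.023]))]
knob_axis [(np.float64(0.63), array([294., 256.]), array([ 0.51 , -0.019,  0.023]))]
front_edge [(np.float64(0.89), array([295., 244.]), array([0.523, 0.005, 0.04 ]))]
```

View pics/top0.png

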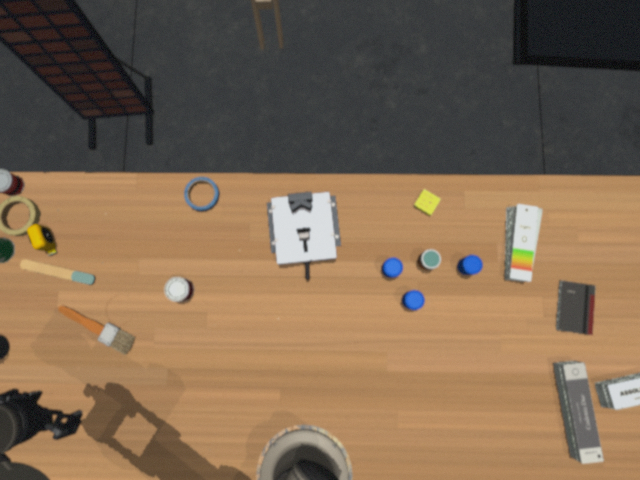

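View pics/side0.png

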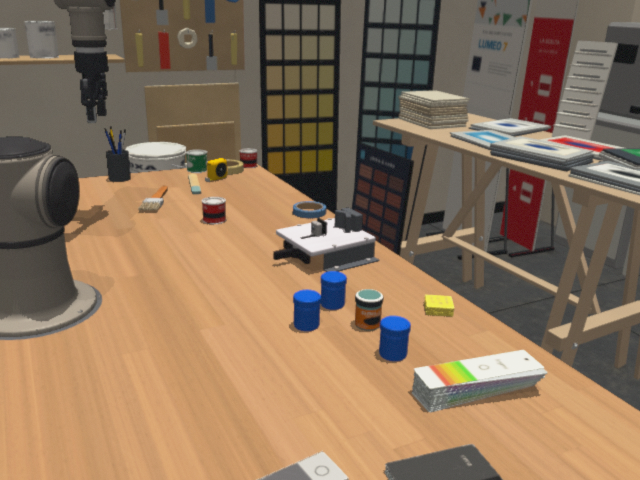

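Candidates in the top picture are (391,268), (413,300) and (470,265), all blue, and (430,260), which is orange with a grey-green lid. The orange one is narrow and not blue, so it fits as the pot. The red/white tin is at (178,290), the tape roll at (201,194), and the stand is around (305,229) with a slight yaw. I'll confirm the pot in one crop.

```bash
cat >> h.py <<'E'
def plan(pos,yaw):
    s=monitor.read_state(); A=R.from_euler('xyz',s['ee_rot'],degrees=True); B=R.from_euler('xyz',[180,0,yaw],degrees=True)
    d=A.inv().apply(np.array(pos)-s['tcp_pos']); w=(A.inv()*B).as_rotvec()
    print('shift',d.round(4),'rot',w.round(3),'rows>=',np.ceil(max(np.linalg.norm(d)/.0625,np.degrees(np.linalg.norm(w))/10.7)))
E
python3 - <<'E'
from h import *
im=cv2.imread('pics/side0.png')[260:370,270:430]; t=cv2.imread('pics/top0.png')[240:320,370:490]
a=cv2.resize(im,None,fx=4,fy=4); b=cv2.resize(t,(640,427))[:,:]
cv2.imwrite('pics/crop0.png',np.hstack([cv2.resize(a,(400,300)),cv2.resize(b,(400,300))]))
plan([.47,0.0,.33],184)
plan([.47,0.0,.33],4)
print(eyes.camera_info('wrist'))
E
```

```text
shift [-0.4331 -0.3425 -0.0737] rot [ 0.     0.    -0.469] rows>= 9.0
shift [-0.4331 -0.3425 -0.0737] rot [ 0.    -0.     2.673] rows>= 15.0
{'mtx': array([[386.59389299,   0.        , 315.22762614],
       [  0.        , 386.59389299, 241.0541117 ],
       [  0.        ,   0.        ,   1.        ]]), 'mount': array([[ 2.41141008e-04, -9.56872152e-01, -2.90509255e-01,
         7.28484680e-02],
       [ 9.99999969e-01,  2.46740007e-04,  1.73569647e-05,
        -7.77813136e-04],
       [ 5.50718595e-05, -2.90509250e-01,  9.56872182e-01,
        -1.16361125e-01],
       [ 0.00000000e+00,  0.00000000e+00,  0.00000000e+00,
         1.00000000e+00]])}
```

View pics/crop0.png

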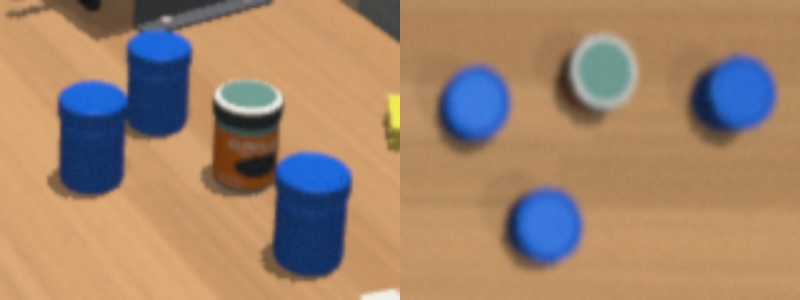

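The crop confirms that the orange pot with the grey-green lid, at side (368,326) and top (430,260), is the only one that isn't blue. I'll move to a viewing pose over the stand.

>>> {"name": "carry_out", "arguments": {
  "targets": [0.085,-0.05,-0.04,-0.01,0,0,-0.05,0.085,-0.1,-0.08,-0.02,0,0,-0.12,0.085,-0.15,-0.12,-0.03,0,0,-0.19,0.085,-0.2,-0.16,-0.04,0,0,-0.25,0.085,-0.25,-0.2,-0.05,0,0,-0.31,0.085,-0.3,-0.24,-0.06,0,0,-0.37,0.085,-0.35,-0.28,-0.07,0,0,-0.42,0.085,-0.4,-0.32,-0.074,0,0,-0.45,0.085,-0.433,-0.342,-0.074,0,0,-0.469,0.085,-0.433,-0.342,-0.074,0,0,-0.469,0.085,-0.433,-0.342,-0.074,0,0,-0.469]
}}

```text
time: 2.28
tcp_pos: [0.4697, 0.0007, 0.3301]
ee_rot: [180.0, -0.0, -176.0]
force: [0.6, 0.1, 0.9]
width: 0.998
grip_force: 0.0
```

```bash
python3 - <<'E'
from h import *
s=monitor.read_state(); print(s['time'],s['tcp_pos'],s['ee_rot'],s['qpos'],s['force'])
KT=cam('wrist'); snap('wrist','w1.png')
for q,z in [('seat',.052),('jaw',.052),('stand',0),('knob',.023),('knob_axis',.023),('front_edge',.04)]:
    print(q,[(np.round(d['score'],2),np.round(d['pixel']),ray('wrist',d['pixel'],z,KT).round(4)) for d in nets.landmark_of('wrist',q)[:2]])
plan([.49,-.30,.30],115)
E
```

```text
2.275 [0.46974399 0.00066345 0.33005507] [ 1.79960421e+02 -4.34715960e-02 -1.76023128e+02] [-9.29710219e+00  1.08188261e+01  8.75956889e+01  2.88471875e-02
  8.16368840e+01 -1.03278167e+02] [0.62147245 0.12038558 0.89367303]
seat [(np.float64(0.83), array([314., 334.]), array([0.6267, 0.0097, 0.052 ]))]
jaw [(np.float64(0.97), array([314., 308.]), array([0.5943, 0.0072, 0.052 ]))]
stand [(np.float64(0.98), array([312., 297.]), array([0.6057, 0.0054, 0.    ]))]
knob [(np.float64(0.89), array([314., 243.]), array([0.5273, 0.0023, 0.023 ]))]
knob_axis [(np.float64(0.57), array([308., 241.]), array([ 0.5248, -0.0046,  0.023 ]))]
front_edge [(np.float64(0.97), array([309., 238.]), array([ 0.5161, -0.0044,  0.04  ]))]
shift [ 0.0015 -0.3019  0.0306] rot [0.    0.    1.206] rows>= 7.0
```

View pics/w1.png

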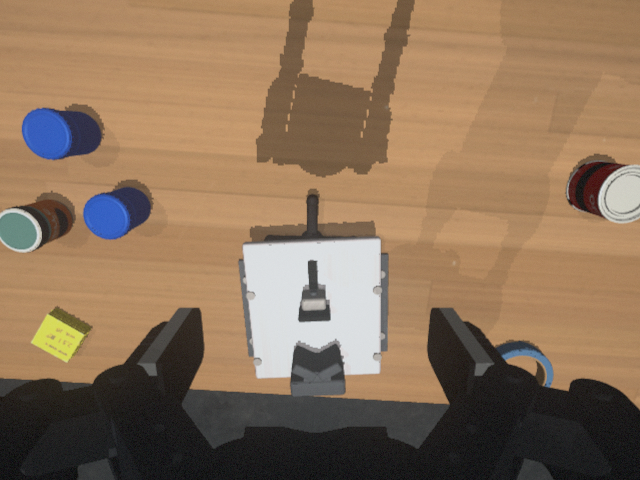

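The wrist view, with the robot side at the top, shows the plate corners at about (243,243), (381,238), (380,373) and (257,377). The jaw is at (314,305), the V-block at (318,365), and one knob arm points straight at the robot with its tip at (313,192). I'll fit the stand from the plate outline and move on towards the pot.

```bash
python3 - <<'E'
from h import *
from scipy.optimize import least_squares
im=cv2.imread('pics/w1.png'); KT=cam('wrist')
m=((im.min(2)>150)&(im.max(2).astype(int)-im.min(2)<30)).astype(np.uint8); m[:, :235]=0; m[:,395:]=0; m[:225]=0
m=cv2.morphologyEx(m,cv2.MORPH_OPEN,np.ones((3,3)))
n,l,st,_=cv2.connectedComponentsWithStats(m); k=1+np.argmax(st[1:,4]); print(st[k])
ys,xs=np.where(l==k)
h=cv2.convexHull(np.c_[xs,ys].astype(np.int32)).reshape(-1,2)
e=[]
for i in range(len(h)):
    a,b=h[i],h[(i+1)%len(h)]; L=np.linalg.norm(b-a)
    if L>4: e+= [a+(b-a)*t for t in np.linspace(0,1,int(L))]
P=np.array([ray('wrist',p,.052,KT)[:2] for p in e])
def f(v):
    c,s=np.cos(v[2]),np.sin(v[2]); q=(P-v[:2])@np.array([[c,-s],[s,c]])
    dx=np.minimum(abs(q[:,0]+.09),abs(q[:,0]-.08)); dy=abs(abs(q[:,1])-.075)
    return np.minimum(dx,dy)*1000
r=least_squares(f,[.606,.005,.05],loss='soft_l1'); x,y,t=r.x
print(r.x,np.degrees(t),np.sqrt(np.mean(r.fun**2)))
w=lambda a,b:(np.array([x+a*np.cos(t)-b*np.sin(t),y+a*np.sin(t)+b*np.cos(t)])).round(4)
print('seat',w(.02,0),'axis',w(-.08,0),'edge',w(-.09,0))
print('arm tip px->',ray('wrist',(313,192),.023,KT))
for c in [(243,243),(381,238),(380,373),(257,377)]: print(ray('wrist',c,.052,KT).round(4))
E
```

```text
[  243   239   142   139 14984]
[0.60522804 0.00973432 0.11635526] 6.666665112138019 1.6376826660699115
seat [0.6251 0.0121] axis [5.258e-01 4.000e-04] edge [ 0.5158 -0.0007]
arm tip px-> [ 0.46905905 -0.00254498  0.023     ]
[ 0.5242 -0.0735  0.052 ]
[0.5081 0.073  0.052 ]
[0.6748 0.0921 0.052 ]
[ 0.6909 -0.0539  0.052 ]
```

>>> {"name": "carry_out", "arguments": {
  "targets": [0.085,0,-0.04,0,0,0,0.16,0.085,0,-0.09,0.01,0,0,0.34,0.085,0,-0.14,0.015,0,0,0.52,0.085,0,-0.19,0.02,0,0,0.7,0.085,0,-0.24,0.025,0,0,0.88,0.085,0,-0.28,0.03,0,0,1.05,0.085,0.0015,-0.302,0.03,0,0,1.206,0.085,0.0015,-0.302,0.03,0,0,1.206,0.085,0.0015,-0.302,0.03,0,0,1.206]
}}

```text
time: 3.75
tcp_pos: [0.4899, -0.2999, 0.3003]
ee_rot: [180.0, -0.0, 115.1]
force: [-0.6, 0.3, -1.3]
width: 0.995
grip_force: 0.0
```

```bash
python3 - <<'E'
from h import *
s=monitor.read_state(); print(s['time'],s['tcp_pos'],s['ee_rot'],s['qpos'][5])
KT=cam('wrist'); im=snap('wrist','w2.png')
for d in nets.landmark_of('wrist','pot')[:4]: print(np.round(d['score'],2),np.round(d['pixel']),ray('wrist',d['pixel'],0,KT).round(4))
# teal lid blob
hsv=cv2.cvtColor(im,cv2.COLOR_RGB2HSV); m=cv2.inRange(hsv,(75,40,50),(100,170,220))
n,l,st,c=cv2.connectedComponentsWithStats(m)
for i in np.argsort(-st[1:,4])[:3]+1: print('teal',st[i],c[i],ray('wrist',c[i],.06,KT).round(4))
E
```

```text
3.75 [ 0.48986796 -0.29991042  0.30033655] [ 1.79984927e+02 -2.71315619e-02  1.15097169e+02] -64.23337791974295
0.96 [294. 284.] [ 0.5131 -0.4066  0.    ]
0.85 [361. 123.] [ 0.5021 -0.2132  0.    ]
0.71 [271. 134.] [ 0.4223 -0.263   0.    ]
0.69 [340. 215.] [ 0.5256 -0.3097  0.    ]
teal [ 324  207   41   39 1269] [344.07249803 225.99211978] [ 0.5238 -0.3067  0.06  ]
teal [610 362   1   1   1] [610. 362.] [ 0.8469 -0.3206  0.06  ]
```

View pics/w2.png

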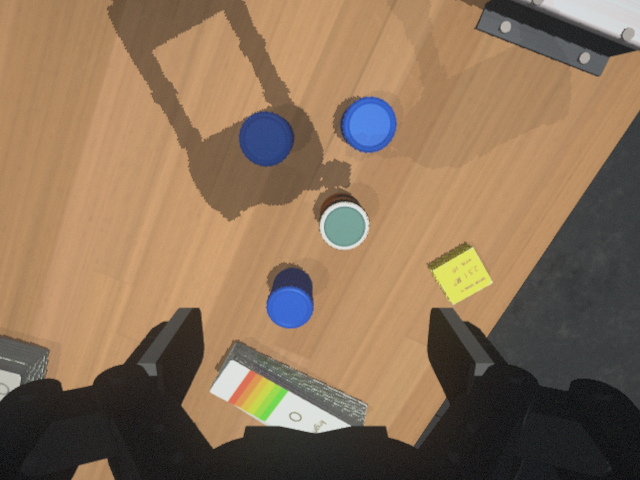

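The view shows the orange pot's lid at (344,226), blue pots at (290,305), (266,138) and (369,125), and notes at (460,275). Both finger paths along the image horizontal are clear.

```bash
python3 - <<'E'
from h import *
plan([.524,-.308,.035],115)
E
```

```text
shift [-0.0219  0.0272  0.2656] rot [0.    0.    0.002] rows>= 5.0
```

>>> {"name": "carry_out", "arguments": {
  "targets": [0.085,-0.011,0.014,0.03,0,0,0,0.085,-0.022,0.027,0.08,0,0,0,0.085,-0.022,0.027,0.13,0,0,0,0.085,-0.022,0.027,0.18,0,0,0,0.085,-0.022,0.027,0.22,0,0,0,0.085,-0.022,0.027,0.25,0,0,0,0.085,-0.022,0.027,0.265,0,0,0,0.085,-0.022,0.027,0.265,0,0,0,0.03,-0.022,0.027,0.265,0,0,0,0.03,-0.022,0.027,0.265,0,0,0,0.03,-0.022,0.027,0.265,0,0,0,0.03,-0.022,0.027,0.265,0,0,0,0.03,-0.022,0.027,0.265,0,0,0,0.03,-0.022,0.027,0.265,0,0,0],
  "newtons": 30
}}

```text
time: 5.6
tcp_pos: [0.5242, -0.3099, 0.0368]
ee_rot: [179.9, 0.1, 114.9]
force: [-1.3, 1.2, 6.8]
width: 0.558
grip_force: 30.0
```

>>> {"name": "carry_out", "arguments": {
  "targets": [0.03,0,0,-0.01,0,0,0,0.03,0,0,-0.03,0,0,0,0.03,0,0,-0.07,0,0,0,0.03,0,0,-0.11,0,0,0,0.03,0,0,-0.15,0,0,0,0.03,0,0,-0.15,0,0,0]
}}

```text
time: 6.35
tcp_pos: [0.5248, -0.3104, 0.1895]
ee_rot: [179.8, 0.4, 114.9]
force: [0.5, -0.5, -0.4]
width: 0.56
grip_force: 31.1
```

```bash
python3 - <<'E'
from h import *
s=monitor.read_state(); print(s['tcp_pos'],s['ee_rot'],s['force'],s['width'],s['grip_force'])
snap('wrist','w3.png'); snap('side','s3.png')
a=cv2.imread('pics/w3.png')[150:480,160:480]; b=cv2.imread('pics/s3.png')[180:400,240:460]
cv2.imwrite('pics/c3.png',np.hstack([cv2.resize(a,(400,412)),cv2.resize(b,(400,412))]))
x,y,t=.605,.0098,np.radians(6.5)
c=np.array([x+.0165*np.cos(t),y+.0165*np.sin(t)]); print(c)
plan([*c,.187],186.5)
E
```

```text
[ 0.52484136 -0.31042365  0.1895223 ] [179.79427633   0.38746141 114.92553269] [ 0.50208915 -0.53021103 -0.37135719] 0.5597833514181002 31.10495924949646
[0.62139394 0.01166785]
shift [ 0.2497  0.2242 -0.0016] rot [ 0.     0.    -1.249] rows>= 7.0
```

View pics/c3.png

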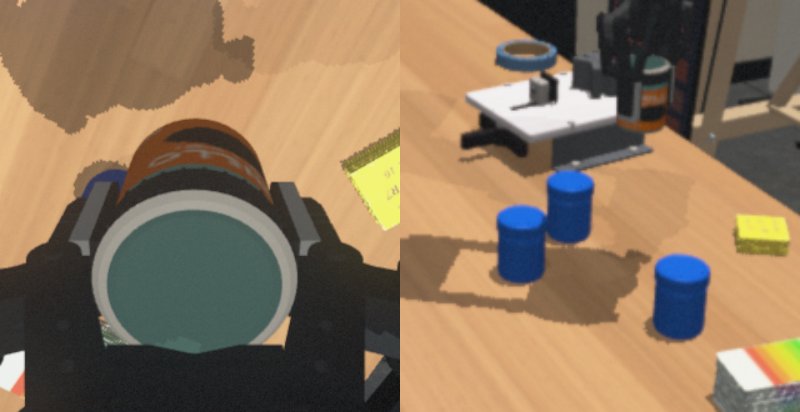

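The pot is held upright, and nothing else moved. I'll carry it above the stand.

>>> {"name": "carry_out", "arguments": {
  "targets": [0.03,0.035,0.03,0,0,0,-0.17,0.03,0.07,0.06,0,0,0,-0.34,0.03,0.105,0.095,0,0,0,-0.51,0.03,0.14,0.125,0,0,0,-0.68,0.03,0.175,0.155,0,0,0,-0.85,0.03,0.21,0.188,0,0,0,-1.02,0.03,0.235,0.21,0,0,0,-1.15,0.03,0.25,0.224,-0.002,0,0,-1.249,0.03,0.25,0.224,-0.002,0,0,-1.249,0.03,0.25,0.224,-0.002,0,0,-1.249]
}}

```text
time: 7.7
tcp_pos: [0.6206, 0.011, 0.1862]
ee_rot: [180.0, -0.1, -173.6]
force: [-0.1, 0.4, -1.3]
width: 0.56
grip_force: 31.1
```

```bash
python3 - <<'E'
from h import *
s=monitor.read_state(); print(s['time'],s['tcp_pos'],s['ee_rot'],s['force'],s['width'])
KT=cam('wrist'); im=snap('wrist','w4.png'); 
m=cv2.inRange(cv2.cvtColor(im,cv2.COLOR_RGB2HSV),(75,40,50),(100,170,220))
n,l,st,c=cv2.connectedComponentsWithStats(m); i=np.argmax(st[1:,4])+1
p=[st[i,0]+st[i,2]/2,st[i,1]+st[i,3]/2]; print(st[i],c[i],ray('wrist',p,s['tcp_pos'][2]-.0365+.06,KT))
for q,z in [('seat',.052),('jaw',.052),('front_edge',.04),('knob_axis',.023)]:
    print(q,[(np.round(d['score'],2),np.round(d['pixel']),ray('wrist',d['pixel'],z,KT).round(4)) for d in nets.landmark_of('wrist',q)[:2]])
x,y,t=.605,.0098,np.radians(6.5)
w=lambda a,b,z:np.array([x+a*np.cos(t)-b*np.sin(t),y+a*np.sin(t)+b*np.cos(t),z])
o=im[:,:,::-1].copy()
for a,b,z in [(-.09,-.075,.052),(-.09,.075,.052),(-.09,0,.052),(-.135,0,.023),(-.08,.075,.052),(0,-.075,.052),(0,.075,.052)]:
    u=proj('wrist',w(a,b,z)); cv2.drawMarker(o,(int(u[0]),int(u[1])),(0,0,255),1,8)
cv2.imwrite('pics/w4m.png',o)
E
```

```text
7.7 [0.62063673 0.01104584 0.18616576] [ 1.79990067e+02 -1.28946160e-01 -1.73625631e+02] [-0.09359056  0.42379407 -1.33881166] 0.5602660549215238
[  246   319   139   115 12628] [315.02011403 376.06802344] [0.61544177 0.00933779 0.20966576]
seat [(np.float64(0.67), array([316., 244.]), array([0.6253, 0.0107, 0.052 ]))]
jaw [(np.float64(0.55), array([319., 199.]), array([0.5945, 0.0096, 0.052 ]))]
front_edge [(np.float64(0.67), array([314.,  74.]), array([ 0.5181, -0.0023,  0.04  ]))]
knob_axis [(np.float64(0.88), array([314.,  90.]), array([ 0.5261, -0.0014,  0.023 ])), (np.float64(0.63), array([313., 199.]), array([0.6003, 0.006 , 0.023 ]))]
```

View pics/w4m.png

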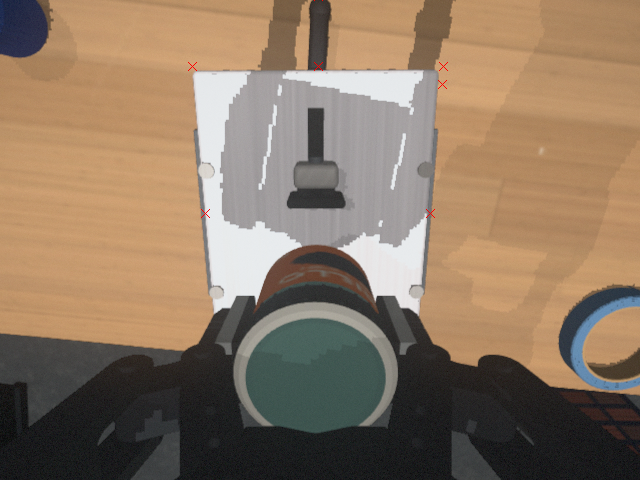

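The held pot's lid is centred at (315,386). The jaw pad's top edge is at row 208, and the fitted front edge (red marks) lies about 4 px off the seen one at row 71. I'll check the remaining offsets.

```bash
python3 - <<'E'
from h import *
x,y,t=.605,.0098,np.radians(6.5)
def own(P): d=np.array(P[:2])-[x,y]; c,s=np.cos(t),np.sin(t); return np.round([c*d[0]+s*d[1],-s*d[0]+c*d[1]],4)
z=monitor.read_state()['tcp_pos'][2]
for n,p,h in [('jawface',(316,208),.085),('edge',(315,71),.052),('cornerR',(193,72),.052),('cornerL',(437,70),.052),('lid',(315.5,387),z+.0235)]:
    print(n,own(ray('wrist',p,h)))
E
```

```text
jawface [-0.0108 -0.0015]
edge [-0.0875 -0.002 ]
cornerR [-0.0871 -0.0752]
cornerL [-0.0879  0.0712]
lid [ 0.0142 -0.0019]
```

>>> {"name": "carry_out", "arguments": {
  "targets": [0.03,-0.0025,0,0.03,0,0,0,0.03,-0.0025,0,0.06,0,0,0,0.03,-0.0025,0,0.08,0,0,0,0.03,-0.0025,0,0.09,0,0,0,0.03,-0.0025,0,0.0955,0,0,0,0.03,-0.0025,0,0.0955,0,0,0,0.03,-0.0025,0,0.0955,0,0,0]
}}

```text
time: 8.82
tcp_pos: [0.6243, 0.0119, 0.0927]
ee_rot: [-180.0, 0.1, -173.5]
force: [0.3, -0.4, 0.4]
width: 0.556
grip_force: 31.1
```

>>> {"name": "carry_out", "arguments": {
  "targets": [0.03,0.001,0,0.002,0,0,0,0.03,0.001,0,0.0035,0,0,0,0.03,0.001,0,0.0035,0,0,0]
}}

```text
time: 9.2
tcp_pos: [0.6229, 0.012, 0.0889]
ee_rot: [-180.0, 0.0, -173.5]
force: [-1.4, -0.7, 2.7]
width: 0.557
grip_force: 31.0
```

Contact is beginning (2.7 N up at z 0.0889), so I'll open gently and rise.

>>> {"name": "carry_out", "arguments": {
  "targets": [0.056,0,0,0,0,0,0,0.065,0,0,0,0,0,0,0.07,0,0,0,0,0,0,0.08,0,0,0,0,0,0,0.085,0,0,0,0,0,0,0.085,0,0,0,0,0,0,0.085,0,0,-0.02,0,0,0,0.085,0,0,-0.06,0,0,0,0.085,0,0,-0.11,0,0,0,0.085,0.04,0,-0.15,0,0,0,0.085,0.09,0,-0.15,0,0,0,0.085,0.13,0,-0.15,0,0,0,0.085,0.13,0,-0.15,0,0,0,0.085,0.13,0,-0.15,0,0,0]
}}

```text
time: 10.95
tcp_pos: [0.4944, -0.0029, 0.2388]
ee_rot: [-180.0, 0.1, -173.5]
force: [0.6, -0.7, -0.4]
width: 0.996
grip_force: 0.0
```

```bash
python3 - <<'E'
from h import *
s=monitor.read_state(); print(s['time'],s['tcp_pos'],s['ee_rot'],s['force'],s['width'])
KT=cam('wrist'); im=snap('wrist','w5.png')
x,y,t=.606,.009,np.radians(6.5)
def own(P): d=np.array(P[:2])-[x,y]; c,s=np.cos(t),np.sin(t); return np.round([c*d[0]+s*d[1],-s*d[0]+c*d[1]],4)
m=cv2.inRange(cv2.cvtColor(im,cv2.COLOR_RGB2HSV),(75,40,50),(100,170,220))
n,l,st,c=cv2.connectedComponentsWithStats(m); i=np.argmax(st[1:,4])+1
print(st[i],c[i],own(ray('wrist',c[i],.112,KT)))
for q,z in [('seat',.052),('front_edge',.04),('knob_axis',.023),('knob',.023)]:
    print(q,[(np.round(d['score'],2),np.round(d['pixel']),ray('wrist',d['pixel'],z,KT).round(4)) for d in nets.landmark_of('wrist',q)[:2]])
E
```

```text
10.95 [ 0.49441512 -0.00290707  0.23875526] [-1.79984051e+02  9.31196822e-02 -1.73525524e+02] [ 0.62190702 -0.66801591 -0.42915589] 0.9959422861967393
[ 290  378   52   44 1785] [315.89131653 399.46498599] [ 0.0128 -0.    ]
seat []
front_edge [(np.float64(0.84), array([314., 240.]), array([ 0.5158, -0.0027,  0.04  ])), (np.float64(0.58), array([315., 357.]), array([0.63  , 0.0109, 0.04  ]))]
knob_axis [(np.float64(0.55), array([314., 244.]), array([ 0.5248, -0.0024,  0.023 ]))]
knob [(np.float64(0.85), array([317., 245.]), array([0.5255, 0.0007, 0.023 ]))]
```

View pics/w5.png

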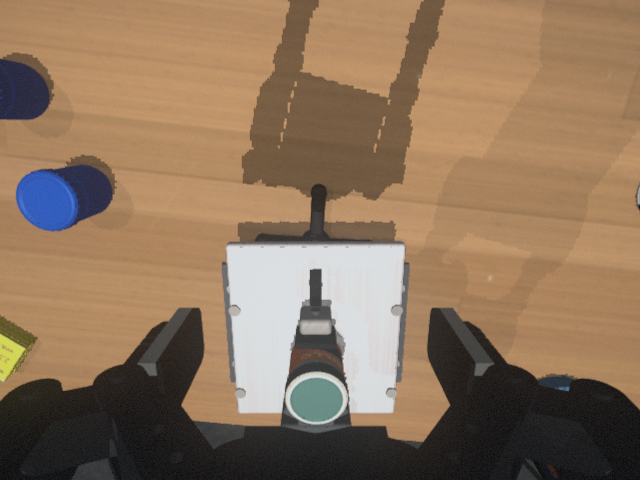

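The pot stands upright and free between jaw and V at (316,399), own x about 13 mm, y about 0. One knob arm points straight forward, tip at (319,187). Next I'll shut the fingers and come down left of that arm.

>>> {"name": "carry_out", "arguments": {
  "targets": [0.0,0.007,0.016,0.03,0,0,0,0.0,0.014,0.033,0.06,0,0,0,0.0,0.014,0.033,0.1,0,0,0,0.0,0.014,0.033,0.14,0,0,0,0.0,0.014,0.033,0.17,0,0,0,0.0,0.014,0.033,0.185,0,0,0,0.0,0.014,0.033,0.194,0,0,0,0.0,0.014,0.033,0.194,0,0,0,0.0,0.014,0.033,0.194,0,0,0]
}}

```text
time: 12.32
tcp_pos: [0.4765, 0.0284, 0.0448]
ee_rot: [-180.0, 0.1, -173.5]
force: [0.6, -0.6, 1.0]
width: -0.002
grip_force: 0.0
```

```bash
cat >> h.py <<'E'
X,Y,TH=.606,.009,np.radians(6.5)
def own(P): d=np.array(P[:2])-[X,Y]; c,s=np.cos(TH),np.sin(TH); return np.round([c*d[0]+s*d[1],-s*d[0]+c*d[1]],4)
def rot(F): c,s=np.cos(TH),np.sin(TH); return np.array([c*F[0]+s*F[1],-s*F[0]+c*F[1]])
def forces(n=8):
    f=[]
    for _ in range(n): f.append(monitor.read_state()['force']); eyes.read_camera('wrist')
    f=np.array(f); print('own F',rot(f.mean(0)).round(2),'std',f.std(0).round(2),'fz',f[:,2].mean().round(2))
E
python3 - <<'E'
from h import *
s=monitor.read_state(); print(s['time'],own(s['tcp_pos']),s['tcp_pos'],s['width'])
forces()
KT=cam('wrist'); im=snap('wrist','w6.png'); cv2.imwrite('pics/c6.png',im[:,:,::-1])
E
```

```text
12.325 [-0.1265  0.0339] [0.47651755 0.02839565 0.04483379] -0.0024570409539120116
own F [ 0.1 -0. ] std [0.58 0.41 0.41] fz 0.06
```

View pics/c6.png

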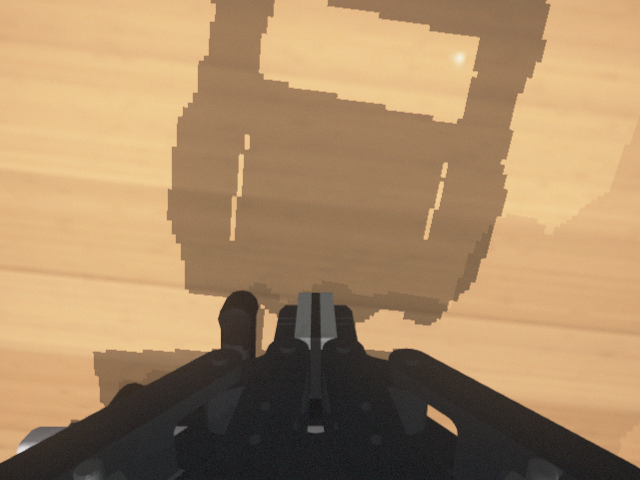

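The shut fingers (275–355) stand just right of the forward arm (220–258, end at row 292), at the correct depth and not touching. Force noise is about 0.5 N. This is the first push along the arc.

>>> {"name": "carry_out", "arguments": {
  "targets": [0.0,0,-0.004,0,0,0,0,0.0,0,-0.008,0,0,0,0,0.0,0,-0.012,0,0,0,0,0.0,0,-0.016,0,0,0,0,0.0,0,-0.02,0,0,0,0,0.0,-0.001,-0.024,0,0,0,0]
}}

```text
time: 13.52
tcp_pos: [0.4782, 0.0053, 0.044]
ee_rot: [179.9, -0.2, -173.5]
force: [-4.2, 6.1, 2.9]
width: -0.003
grip_force: 3.5
```

```bash
python3 - <<'E'
from h import *
s=monitor.read_state(); print(s['time'],own(s['tcp_pos']),rot(s['force'])); forces(4)
E
```

```text
13.525 [-0.1274  0.0108] [-3.47065905  6.57873013]
own F [-3.19  5.04] std [0.3  0.88 0.55] fz 2.02
```

>>> {"name": "carry_out", "arguments": {
  "targets": [0.0,-0.001,-0.004,0,0,0,0,0.0,-0.002,-0.008,0,0,0,0,0.0,-0.005,-0.012,0,0,0,0,0.0,-0.007,-0.016,0,0,0,0,0.0,-0.01,-0.02,0,0,0,0,0.0,-0.012,-0.023,0,0,0,0]
}}

```text
time: 14.48
tcp_pos: [0.4911, -0.0165, 0.0435]
ee_rot: [179.9, -0.4, -173.5]
force: [-7.8, 2.3, 2.5]
width: -0.003
grip_force: 3.8
```

```bash
python3 - <<'E'
from h import *
s=monitor.read_state(); print(s['time'],own(s['tcp_pos']),rot(s['force'])); forces(4)
E
```

```text
14.475 [-0.117  -0.0123] [-7.47300242  3.21024707]
own F [-6.96  1.91] std [0.67 0.86 0.31] fz 2.77
```

>>> {"name": "carry_out", "arguments": {
  "targets": [0.0,0.003,0.003,0,0,0,0,0.0,0.003,0.005,-0.02,0,0,0,0.0,0.003,0.005,-0.055,0,0,0,0.0,0.002,0.03,-0.06,0,0,0,0.0,0,0.06,-0.06,0,0,0,0.0,0,0.08,-0.055,0,0,0,0.0,0,0.08,-0.03,0,0,0,0.0,0,0.08,-0.01,0,0,0,0.0,0,0.08,0.0,0,0,0,0.0,0,0.08,0.0,0,0,0]
}}

```text
time: 15.92
tcp_pos: [0.4851, 0.0626, 0.044]
ee_rot: [180.0, -0.0, -173.5]
force: [0.1, -0.7, 0.1]
width: -0.002
grip_force: 0.0
```

```bash
python3 - <<'E'
from h import *
s=monitor.read_state(); print(s['time'],own(s['tcp_pos']),s['tcp_pos'][2]); forces(4)
KT=cam('wrist'); im=snap('wrist','w7.png')
print([(np.round(d['score'],2),np.round(d['pixel'])) for d in nets.landmark_of('wrist','knob')[:2]])
E
```

```text
15.925 [-0.1141  0.0669] 0.043994624749912566
own F [0.05 0.1 ] std [0.15 0.44 0.49] fz 0.04
[(np.float64(0.6), array([158., 385.]))]
```

>>> {"name": "carry_out", "arguments": {
  "targets": [0.0,0,-0.005,0,0,0,0,0.0,0,-0.009,0,0,0,0,0.0,0,-0.013,0,0,0,0,0.0,0.003,-0.017,0,0,0,0,0.0,0.006,-0.021,0,0,0,0,0.0,0.008,-0.025,0,0,0,0,0.0,0.01,-0.029,0,0,0,0,0.0,0.012,-0.034,0,0,0,0]
}}

```text
time: 17.23
tcp_pos: [0.4762, 0.0281, 0.0442]
ee_rot: [179.9, -0.1, -173.5]
force: [-1.7, 6.3, 1.5]
width: -0.002
grip_force: 3.1
```

```bash
python3 - <<'E'
from h import *
s=monitor.read_state(); print(s['time'],own(s['tcp_pos']),rot(s['force'])); forces(4)
E
```

```text
17.225 [-0.1268  0.0337] [-0.93219996  6.44612461]
own F [-1.3  5. ] std [0.33 0.9  0.44] fz 1.82
```

>>> {"name": "carry_out", "arguments": {
  "targets": [0.0,0.001,-0.003,0,0,0,0,0.0,0.001,-0.006,0,0,0,0,0.0,0.001,-0.009,0,0,0,0,0.0,0.001,-0.012,0,0,0,0]
}}

```text
time: 17.92
tcp_pos: [0.475, 0.0164, 0.0438]
ee_rot: [179.9, -0.3, -173.5]
force: [-7.3, 7.5, 5.2]
width: 0.001
grip_force: 4.2
```

```bash
cat >> h.py <<'E'
def chk(n=6):
    s=monitor.read_state(); print(s['time'],own(s['tcp_pos']),'now',rot(s['force']).round(2)); forces(n)
    im=snap('wrist'); cv2.imwrite('pics/last.png',im[:,:,::-1])
E
python3 -c "from h import *; chk()"
```

```text
17.925 [-0.1293  0.0222] now [-6.37  8.25]
own F [-4.86  6.75] std [0.86 0.83 1.13] fz 2.96
```

>>> {"name": "carry_out", "arguments": {
  "targets": [0.0,0.0,-0.002,0,0,0,0,0.0,0.0,-0.004,0,0,0,0,0.0,-0.001,-0.006,0,0,0,0]
}}

```text
time: 18.65
tcp_pos: [0.4763, 0.0107, 0.0436]
ee_rot: [179.9, -0.3, -173.5]
force: [-7.1, 8.4, 2.3]
width: 0.001
grip_force: 4.3
```

```bash
python3 -c "from h import *; chk()"
```

```text
18.65 [-0.1286  0.0164] now [-6.08  9.14]
own F [-5.73  8.13] std [0.59 0.58 0.28] fz 2.65
```

The static force has risen clearly, to about 8.1 N or 0.38 N m, which is in the firm band. I'll back off and check the pot from the earlier viewing pose.

>>> {"name": "carry_out", "arguments": {
  "targets": [0.0,0,0.006,0,0,0,0,0.0,0,0.012,0,0,0,0,0.0,0,0.012,-0.03,0,0,0,0.0,0,0.012,-0.08,0,0,0,0.0,-0.008,0,-0.13,0,0,0,0.0,-0.016,-0.014,-0.17,0,0,0,0.0,-0.016,-0.014,-0.195,0,0,0,0.0,-0.016,-0.014,-0.195,0,0,0,0.0,-0.016,-0.014,-0.195,0,0,0]
}}

```text
time: 20.12
tcp_pos: [0.4961, -0.0023, 0.2382]
ee_rot: [180.0, -0.1, -173.5]
force: [-0.4, -0.2, -0.2]
width: -0.001
grip_force: 0.0
```

```bash
python3 - <<'E'
from h import *
s=monitor.read_state(); print(s['time'],own(s['tcp_pos']),s['tcp_pos'][2],s['ee_rot']); forces(4)
KT=cam('wrist'); im=snap('wrist','w8.png')
m=cv2.inRange(cv2.cvtColor(im,cv2.COLOR_RGB2HSV),(75,40,50),(100,170,220))
n,l,st,c=cv2.connectedComponentsWithStats(m); i=np.argmax(st[1:,4])+1
print(st[i],c[i],own(ray('wrist',c[i],.112,KT)))
cv2.imwrite('pics/c8.png',cv2.resize(im[150:450,180:460,::-1],None,fx=2,fy=2,interpolation=cv2.INTER_CUBIC))
E
```

```text
20.125 [-0.1105  0.0012] 0.23821821135605684 [ 1.79979798e+02 -8.21057239e-02 -1.73501484e+02]
own F [-0.04 -0.04] std [0.47 0.15 0.34] fz 0.12
[307 397  17  30 414] [315.15458937 412.70772947] [ 0.0253 -0.    ]
```

View pics/c8.png

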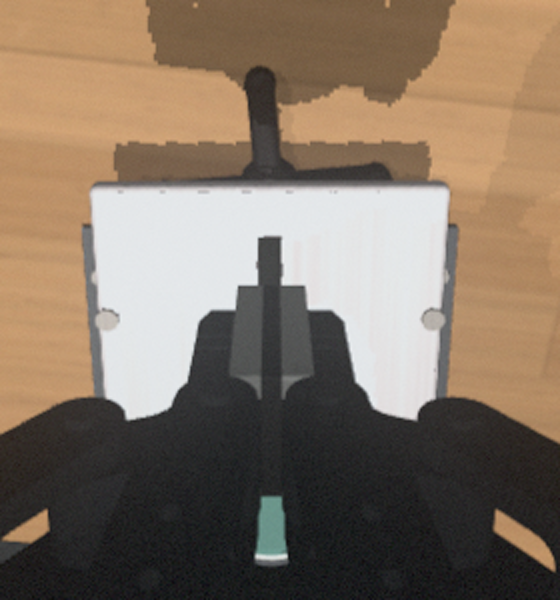

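The forward arm is now at about −4° (tip (260,75), root (266,170)), so the knob has turned about 1.7 rad. The shut fingers hide the pot, so I'll open them and measure the lid again.

>>> {"name": "carry_out", "arguments": {
  "targets": [0.085,0.0017,0,0,0,0,0,0.085,0.0017,0,0,0,0,0,0.085,0.0017,0,0,0,0,0,0.085,0.0017,0,0,0,0,0,0.085,0.0017,0,0,0,0,0,0.085,0.0017,0,0,0,0,0]
}}

```text
time: 21.12
tcp_pos: [0.4949, -0.0027, 0.2393]
ee_rot: [180.0, 0.0, -173.5]
force: [-0.2, 1.0, 0.3]
width: 0.999
grip_force: 0.0
```

```bash
python3 - <<'E'
from h import *
KT=cam('wrist'); im=snap('wrist','w9.png')
s=monitor.read_state(); print(own(s['tcp_pos']))
m=cv2.inRange(cv2.cvtColor(im,cv2.COLOR_RGB2HSV),(75,40,50),(100,170,220))
n,l,st,c=cv2.connectedComponentsWithStats(m); i=np.argmax(st[1:,4])+1
print(st[i],c[i],own(ray('wrist',c[i],.112,KT)))
# jaw: light grey block column profile, before and after
for f in ('w5','w9'):
    g=cv2.imread(f'pics/{f}.png').mean(2)[:,311:321].mean(1); print(f,g[300:385:2].astype(int))
E
```

```text
[-0.1117  0.001 ]
[ 290  384   52   43 1758] [315.59954494 404.93458476] [0.0184 0.    ]
w5 [ 63  64  64  73  69  68  91  91  80  85 128 164 185 181 177 172 168 120
  60  60  59  59  65  66  65  82  83  80  77  73  75  66  58  57  58  57
 176 205 219 144 130 129 130]
w9 [ 72  70  70  69  65  65  65  64  72  73  68  87  95  80  82 105 149 178
 180 176 173 169 137  58  57  58  62  61  59  79  79  75  73  73  61  56
  55  56  57 195 207 219 128]
```

```bash
python3 - <<'E'
from h import *
A=cv2.imread('pics/w5.png',0).astype(np.float32); B=cv2.imread('pics/w9.png',0).astype(np.float32)
def match(r0,r1,c0,c1,name,z):
    t=A[r0:r1,c0:c1]; s=B[r0-25:r1+25,c0-12:c1+12]
    t=cv2.resize(t,None,fx=8,fy=8,interpolation=cv2.INTER_CUBIC); s=cv2.resize(s,None,fx=8,fy=8,interpolation=cv2.INTER_CUBIC)
    r=cv2.matchTemplate(s,t,cv2.TM_CCOEFF_NORMED); _,v,_,l=cv2.minMaxLoc(r)
    dx,dy=l[0]/8-12,l[1]/8-25; m=((c0+c1)/2,(r0+r1)/2)
    print(name,v.round(3),dx,dy,'own shift',own(ray('wrist',(m[0]+dx,m[1]+dy),z))-own(ray('wrist',m,z)))
match(316,338,298,334,'jaw block',.085)
match(264,300,306,326,'jaw spindle?',.06)
match(378,425,280,350,'lid',.112)
match(232,256,222,300,'edgeL',.052); match(232,256,330,412,'edgeR',.052)
match(300,322,222,245,'bolt',.055)
match(184,200,308,330,'armtip',.032)
E
```

```text
Traceback (most recent call last):
AttributeError: 'float' object has no attribute 'round'
```

```bash
python3 - <<'E'
from h import *
A=cv2.imread('pics/w5.png',0).astype(np.float32); B=cv2.imread('pics/w9.png',0).astype(np.float32)
def match(r0,r1,c0,c1,name,z):
    t=A[r0:r1,c0:c1]; s=B[r0-25:r1+25,c0-12:c1+12]
    t=cv2.resize(t,None,fx=8,fy=8,interpolation=cv2.INTER_CUBIC); s=cv2.resize(s,None,fx=8,fy=8,interpolation=cv2.INTER_CUBIC)
    r=cv2.matchTemplate(s,t,cv2.TM_CCOEFF_NORMED); _,v,_,l=cv2.minMaxLoc(r)
    dx,dy=l[0]/8-12,l[1]/8-25; m=((c0+c1)/2,(r0+r1)/2)
    print(name,round(v,3),dx,dy,'own shift',own(ray('wrist',(m[0]+dx,m[1]+dy),z))-own(ray('wrist',m,z)))
match(316,338,298,334,'jaw block',.085)
match(264,300,306,326,'jaw spindle?',.06)
match(378,425,280,350,'lid',.112)
match(232,256,222,300,'edgeL',.052); match(232,256,330,412,'edgeR',.052)
match(300,322,222,245,'bolt',.055)
match(184,200,308,330,'armtip',.032)
E
```

```text
jaw block 0.974 -0.25 10.5 own shift [ 0.0093 -0.0002]
jaw spindle? 0.991 -0.25 -0.625 own shift [-0.0006 -0.0002]
lid 0.937 -0.5 5.375 own shift [ 0.0049 -0.0003]
edgeL 0.983 -0.375 -0.125 own shift [-1.e-04 -3.e-04]
edgeR 0.978 -0.375 -0.625 own shift [-0.0006 -0.0003]
bolt 0.991 -0.125 -0.375 own shift [-0.0003 -0.0001]
armtip 0.943 -8.25 -0.375 own shift [-0.0003 -0.007 ]
```

The pot moved 5 mm and sits in the V, and the jaw advanced about 9.7 mm for about 10.3 mm of screw travel, which agrees with bearing. I'll do one gentle re-push to confirm the firmness cleanly.

>>> {"name": "carry_out", "arguments": {
  "targets": [0.0,0.008,0.015,0.03,0,0,0,0.0,0.0165,0.029,0.07,0,0,0,0.0,0.0165,0.029,0.12,0,0,0,0.0,0.0165,0.029,0.16,0,0,0,0.0,0.0165,0.029,0.185,0,0,0,0.0,0.0165,0.029,0.195,0,0,0,0.0,0.0165,0.029,0.195,0,0,0,0.0,0.0165,0.023,0.195,0,0,0,0.0,0.0165,0.019,0.195,0,0,0,0.0,0.0165,0.019,0.195,0,0,0]
}}

```text
time: 22.42
tcp_pos: [0.4768, 0.0139, 0.0449]
ee_rot: [-180.0, 0.1, -173.6]
force: [0.7, -0.3, 1.2]
width: 0.002
grip_force: 0.0
```

```bash
python3 -c "from h import *; chk(4)"
```

```text
22.425 [-0.1278  0.0195] now [ 0.63 -0.38]
own F [0.09 0.01] std [0.45 0.34 0.56] fz 0.28
```

>>> {"name": "carry_out", "arguments": {
  "targets": [0.0,0,-0.001,0,0,0,0,0.0,0,-0.002,0,0,0,0,0.0,0,-0.003,0,0,0,0]
}}

```text
time: 23.05
tcp_pos: [0.4767, 0.0113, 0.0443]
ee_rot: [180.0, -0.0, -173.5]
force: [-0.6, -0.4, -0.2]
width: 0.001
grip_force: 0.0
```

```bash
python3 -c "from h import *; chk(6)"
```

```text
23.05 [-0.1282  0.017 ] now [-0.64 -0.32]
own F [-0.24 -0.23] std [0.31 0.38 0.34] fz -0.09
```

>>> {"name": "carry_out", "arguments": {
  "targets": [0.0,0,-0.001,0,0,0,0,0.0,0,-0.0015,0,0,0,0]
}}

```text
time: 23.65
tcp_pos: [0.4768, 0.0106, 0.0443]
ee_rot: [179.9, -0.0, -173.5]
force: [0.4, 6.9, -0.4]
width: 0.001
grip_force: 3.5
```

```bash
python3 -c "from h import *; chk(6)"
```

```text
23.65 [-0.1282  0.0162] now [1.21 6.84]
own F [0.55 6.31] std [0.59 0.58 0.54] fz 0.35
```

>>> {"name": "carry_out", "arguments": {
  "targets": [0.0,0,-0.001,0,0,0,0]
}}

```text
time: 24.12
tcp_pos: [0.4768, 0.01, 0.0442]
ee_rot: [179.9, -0.0, -173.5]
force: [0.3, 9.4, 0.9]
width: -0.0
grip_force: 4.2
```

```bash
python3 -c "from h import *; chk(6)"
```

```text
24.125 [-0.1283  0.0156] now [1.36 9.27]
own F [1.25 7.78] std [0.29 0.8  0.35] fz 0.8
```

The re-push needed about 7.8 N (0.37 N m) to move the knob at all, so it is firm. I'll withdraw and hand in.

>>> {"name": "carry_out", "arguments": {
  "targets": [0.0,0,0.006,0,0,0,0,0.0,0,0.012,0,0,0,0,0.0,0,0.012,-0.04,0,0,0,0.0,0,0.012,-0.1,0,0,0,0.0,0,0.012,-0.16,0,0,0,0.0,0,0.012,-0.18,0,0,0,0.0,0,0.012,-0.18,0,0,0,0.0,0,0.012,-0.18,0,0,0]
}}

```text
time: 25.48
tcp_pos: [0.4749, 0.0209, 0.223]
ee_rot: [180.0, -0.1, -173.5]
force: [0.1, 0.6, -1.0]
width: 0.003
grip_force: 0.0
```

```bash
python3 -c "
from h import *
print(monitor.read_state()['tcp_pos']); print(job.sign_off())"
```

```text
[0.47488896 0.02094578 0.22298669]
the job is handed in; nothing more can be done
None
```

The job is handed in: the pot stands in the V, the last push on the knob held at about 0.37 N m (by my estimate roughly 20 N of jaw force on the pot), and the arm is clear; the sign-off gave no verdict.

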